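Slide the tall spray can into the empty stall of the rack

TASK

Push the tall, slim spray can across the worktop into the empty stall of the little wooden rack, until it stands upright and wholly inside the stall. Only push it, gently and with the fingers low on the lower half of its body, so that it slides without tipping: never grip, lift or topple it. Leave the two spice jars in the other stalls, the tin, the jam jar and the dropper bottle where they are.

Things in the scene. Friction and masses are not known exactly. Their poses are not given: they have to be found in the camera images.
- can: Tall slim round spray can, loose on the worktop some 20 to 40 cm from the stalls, on the side of their mouths: body 40 mm in diameter up to 125 mm, then a narrower cap (28 mm) to 152 mm; 0.1 to 0.2 kg. Origin: centre of its underside, z up along the can. Friction on the worktop is 0.5 to 0.7: pushed higher than about 28 mm above the worktop it may tip; lower, it slides.
- bay: The empty stall of the rack: fixed three-sided wooden pen with no floor (worktop inside), open at its own -x side, which faces roughly to world -y (the robot's right). Inside 70 mm wide (y), 76 mm deep (x from -38 mm at the mouth to +38 mm at the back wall). Side walls 6 mm thick, 40 mm high; back wall 45 mm high. Origin: middle of the inside, on the worktop; +x points into the stall, z up.
- rack: Fixed back board of the rack, 14 x 262 x 62 mm, with three like stalls side by side on its -x side, centres 82 mm apart along y (at y = -82, 0, +82 mm, x = -51 mm). The empty stall may be any of the three. Origin: centre of the board's underside, y along the board, x (the stalls' x too) within 9 degrees of world +y.
- pepper: Spice jar with a yellow-brown cap, 42 mm wide, 96 mm high, loose in one of the other two stalls. Origin: centre of its underside; it must stay where it is
- salt: A second spice jar of the same size with a yellow-brown cap, loose in the other stall. Origin: centre of its underside; it must stay where it is
- tin: Short food tin, 57 mm diameter, 72 mm high, loose on the worktop near the work. Origin: centre of its underside; it must stay where it is
- jam: Jam jar, 64 mm diameter, 87 mm high, loose on the worktop near the work. Origin: centre of its underside; it must stay where it is
- dropper: Small brown dropper bottle, 33 mm diameter, 102 mm high, loose on the worktop near the work. Origin: centre of its underside; it must stay where it is

How it is judged:
At the end, for the whole second after the job is handed in: The can stands upright (within 3 degrees) on the worktop inside the empty stall, at rest, its near side out of the stall's mouth by no more than about 3 mm; the fingers have let go of it, and the other five things are within 15 mm of where they stood (x of can in the frame of bay between -0.0215 and 0.022 m and y of can in the frame of bay between -0.019 and 0.019 m and angle between can's own z axis and vertical below 0.05 rad and height (world z) of can below 0.005 m and linear speed of can below 0.02 m/s and distance of each of pepper, salt, tin, jam, dropper from where it was at the start of the episode below 0.015 m); the robot touches nothing.
It fails at once if the can tips by more than 10 degrees (angle between can's own z axis and vertical above 0.175 rad).
It fails at once if the can is lifted off the worktop (by more than 8 mm) (height (world z) of can above 0.008 m).
It fails at once if the can is gripped or pressed hard (over 20 N) (contact force between the fingers and can above 20 N).
It fails at once if the can is pushed high up (tool point over 90 mm above the worktop while the fingers push on the can) (contact force between the fingers and can above 0.3 N and height (world z) of the grasp point above 0.09 m).
It fails at once if a spice jar, the tin, the jam jar or the dropper bottle is moved by more than 15 mm (distance of any of pepper, salt, tin, jam, dropper from where it was at the start of the episode above 0.015 m).
It also fails if it takes over 67 s, if anything falls off the work surface, if the arm or the gripper's body presses on something with over 40 N, if the wrist force passes 120 N, or if a joint passes its speed limit or range.

ROBOT

A 6-joint arm with a two-finger parallel gripper is mounted at the origin on a cart in front of the work surface, level with it; the furniture and walls round the work are solid. World frame = base frame: x ahead of the robot, y to its left, z up, the work surface at z = 0. Lengths are in m, angles in rad, forces in N, time in s.
With the tool pointing down it reaches from about 0.375 to 0.9 m from the base axis. Payload 3.1 kg.
Tool frame: the origin (TCP) lies between the finger pads, 19 mm behind the fingertips; this is the grasp point; z points along the fingers, y is the line along which they close (so a half turn about z gives the same grasp; the last joint's range is limited). The gripper opens to 85 mm and grips with 20 to 120 N. Pads are 22 mm wide; open, the fingers measure 114 mm over their backs; the gripper's body (76 mm by 85 mm) begins 54 mm behind the grasp point. The pads swing forward as they close: fully open they stand 13 mm farther back than shut.
Start: joints at [-1.419, 0.527, 1.433, -0, 1.181, -0.178], TCP at [0.202, -0.591, 0.25] pointing down, gripper open.
Joint ranges: [-3.08, 3.08], [-0.75, 2.2], [0.22, 2.44], [-1.43, 4.57], [0, 2.65], [-2.85, 2.85]. Speed limits (rad/s): [2.79, 2.79, 3.14, 3.14, 3.14, 3.14].

INTERFACE

Orientations are given as a unit quaternion [x, y, z, w].
In Python, from station import telemetry, snapshot, manip gives the robot as it stands. The module is installed in compiled form; this text tells all that it offers.
- The arm moves only by the shell command python3 -m crank 'ROWS' [OPENING] [FORCE]. ROWS is text: rows parted by semicolons, each of 6 numbers parted by spaces: the shift along the tool's x, y, z as a fraction of full scale, then the turn, a rotation vector about the tool's x, y, z as a fraction of full scale. A call has exactly 5 rows; each row shifts and turns the commanded pose from where the row before left it, along the tool's axes as they then stand; what a row does not reach is not made up. Full scale, the value 1, is 4 cm for a shift and 90 degrees for a turn. A row lasts 1/10 s, in which the tool goes at most 50 mm and 8.59 degrees, less where a joint would pass 70% of its speed; a pose out of reach is approached as far as the arm can. A call with a number of a shift or a turn outside -1 to 1 is refused whole. A call with a gripper value outside its range is refused whole. OPENING is the opening, from -1 (shut) to 1 (fully open), set as the call begins (- or left out, the last holds). The fingers move at their own pace and stop on an object; FORCE is the grip in N (left out, the last holds). Time passes only in rows, so rows that do not move let the fingers close, or fill a call up. It gives the time, the measured TCP pose, the force, the opening and the grip force at its end, in the units of the state.
- telemetry.sense(): the state, without advancing time (a new reading comes with each control period).
- snapshot(name): name is "side" or "top" or "wrist"; returns a dict with "image" (384x512x3 uint8, red, green, blue), "depth" (384x512 float32, m along the optical axis (not along the pixel's ray), 0 where there is no reading), "camera_matrix" (3x3 intrinsics, pixels), "k1" (the pictures are not rectified: a ray, as slopes to the right and down, at radius r is drawn at 1 + k1 r^2 times it, then the intrinsics apply), "rvec" (rotation vector, rad) and "tvec" (3), from world to camera coordinates, as OpenCV has them. Camera axes: x right, y down, z forward; pixel columns grow to the right and rows downward; lengths in m; the calibration is good to about 2 mm. A picture is of the moment at which its call begins.
- manip.sign_off(): hands the job in; it is judged then, once.
The state is a dict: "t": time; "q": joint angles; "qd": joint speeds; "tau": joint torques, N m; "tcp_pos": TCP position; "tool_rot": TCP orientation; "force": force on the tool from outside, world axes, zero at the start; "ft_torque": the same for the moment, N m; "finger_gap": opening from 0.0 (shut) to 1.0 (fully open); "gripper_force": force on a finger pad.
Only numpy, scipy, OpenCV 4.12 (cv2) and the standard library are available. Lean on these libraries where they do the work, as an engineer would, in place of code of your own. Each camera call takes 0.05 s, during which the arm holds its last target. There are 200 camera calls.

## Working session

There is one attempt and no reset: what is moved stays moved. The work goes in short steps, Python scripts to look and compute and a shell command to move; the robot and the scene stay as the last step left them, time stands still between calls to the robot, and variables do not carry over. Pictures are saved under pics/ and viewed, at most 14 in all, crops included, and the job is handed in when it is done.

```bash
mkdir -p pics; cat > h.py <<'E'
import numpy as np, cv2, pickle
from station import telemetry, snapshot, manip
def grab(n,f):
    s=snapshot(n); cv2.imwrite(f'pics/{f}.png',s['image'][:,:,::-1]); pickle.dump(s,open(f'pics/{f}.pkl','wb')); return s
def load(f): return pickle.load(open(f'pics/{f}.pkl','rb'))
def ray(s,u,v):
    K=s['camera_matrix'];d=np.array([(u-K[0,2])/K[0,0],(v-K[1,2])/K[1,1]]);p=d.copy()
    for _ in range(20): p=d/(1+s['k1']*(p@p))
    R=cv2.Rodrigues(np.array(s['rvec'],float))[0];t=np.array(s['tvec'],float).ravel()
    return -R.T@t, R.T@np.array([p[0],p[1],1])
def onz(s,u,v,z): c,r=ray(s,u,v); return c+r*(z-c[2])/r[2]
def dep(s,u,v):
    c,r=ray(s,u,v); return c+r*s['depth'][int(v),int(u)]
E
python3 - <<'E'
from h import *
np.set_printoptions(precision=4,suppress=True)
a=grab('top','top0');b=grab('side','side0')
cv2.imwrite('pics/both.png',cv2.resize(np.hstack([a['image'],b['image']])[:,:,::-1],(800,300)))
for s in(a,b): print(s['camera_matrix'],s['k1'],ray(s,256,192))
print(telemetry.sense())
E
```

```text
[[444.2978   0.     256.6373]
 [  0.     444.2978 188.8243]
 [  0.       0.       1.    ]] -0.05774786925101028 (array([0.4621, 0.0682, 1.1759]), array([ 0.1401, -0.0026, -0.9902]))
[[370.1965   0.     262.9093]
 [  0.     370.1965 196.6895]
 [  0.       0.       1.    ]] 0.0024670129866102217 (array([0.2267, 0.7992, 0.5478]), array([ 0.4184, -0.7439, -0.5216]))
{'t': 0.1, 'q': array([-1.4195,  0.5284,  1.4338, -0.    ,  1.1814, -0.1785]), 'qd': array([-0.0014, -0.0028, -0.0039,  0.0003, -0.0007, -0.0004]), 'tau': array([  0.0003, -44.3303, -17.8588,  -0.0003,   0.0039,  -0.    ]), 'tcp_pos': array([ 0.2023, -0.5907,  0.2491]), 'tool_rot': array([ 0.9864,  0.1641, -0.    , -0.001 ]), 'force': array([0.0612, 0.4592, 0.1161]), 'ft_torque': array([-0.0669, -0.0135,  0.0408]), 'gripper_force': 0.0, 'finger_gap': 0.9984834908794951}
```

View pics/top0.png

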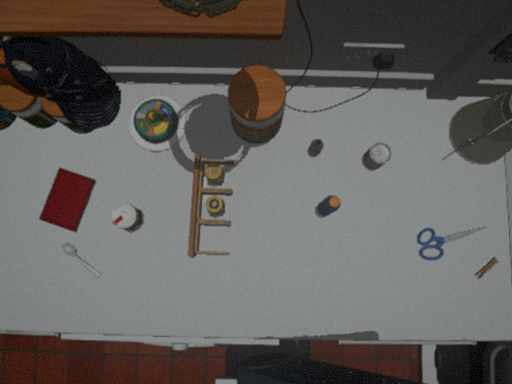

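View pics/side0.png

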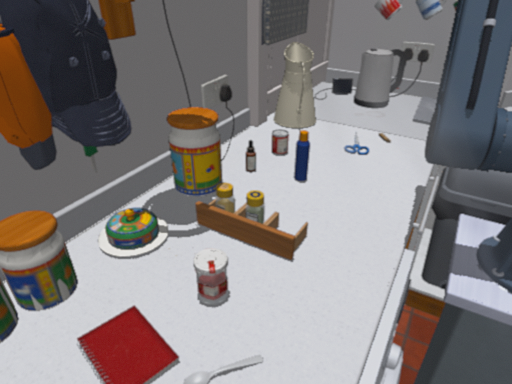

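The top view shows the rack at about (190–235, 155–257), with the lowest stall at about (213,238) empty. The can is at (329,205), the dropper at (316,147), the tin at (378,154) and the jam jar at (125,216). The side view shows the blue can with an orange cap at (302,157). Next is an enlarged crop.

```bash
python3 - <<'E'
from h import *
a=load('top0')['image'][130:270,180:400,::-1]
cv2.imwrite('pics/c1.png',cv2.convertScaleAbs(cv2.resize(a,None,fx=3.6,fy=3.6,interpolation=cv2.INTER_CUBIC),alpha=1.6))
b=load('side0')['image'][120:270,180:330,::-1]
cv2.imwrite('pics/c2.png',cv2.resize(b,None,fx=4,fy=4,interpolation=cv2.INTER_CUBIC))
E
```

```text
(no output)
```

View pics/c1.png

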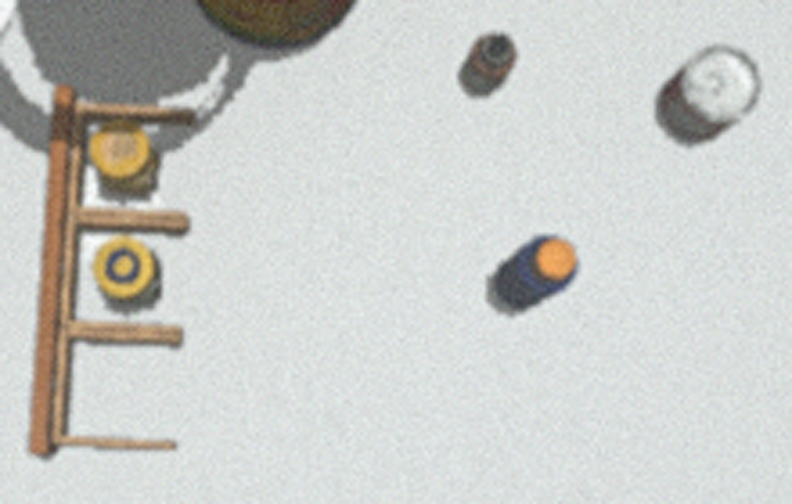

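View pics/c2.png

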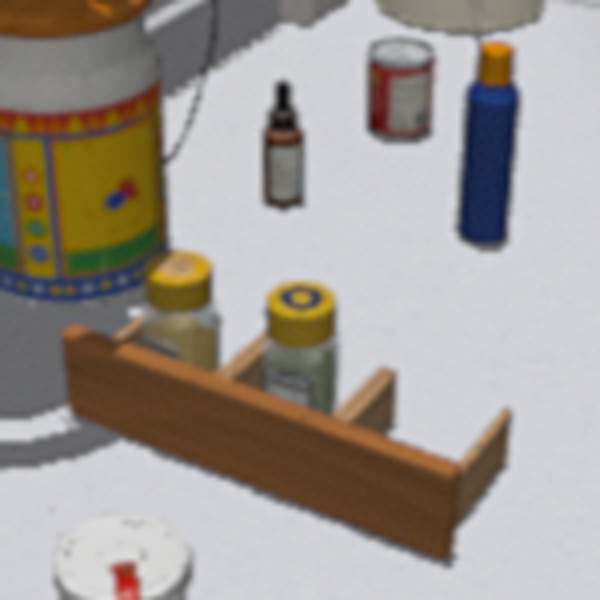

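The enlarged crop shows the empty stall's walls at crop y≈333 and 444, with their mouth tips at about (182,337) and (175,446). The cap top centre is at (556,258). In the side crop, the can's cap is at (497,48) and its base at (484,238).

```bash
python3 - <<'E'
from h import *
np.set_printoptions(precision=4,suppress=True)
a=load('top0');b=load('side0')
T=lambda x,y,z:onz(a,180+x/3.6-.36,130+y/3.6-.36,z)
S=lambda x,y,z:onz(b,180+x/4-.37,120+y/4-.37,z)
def tri(p,q):
    c1,r1=ray(a,180+p[0]/3.6-.36,130+p[1]/3.6-.36);c2,r2=ray(b,180+q[0]/4-.37,120+q[1]/4-.37)
    l=np.linalg.lstsq(np.c_[r1,-r2],c2-c1,rcond=None)[0];return c1+r1*l[0],c2+r2*l[1]
print('captri',tri((556,258),(497,48)))
print('cap',T(556,258,.152),S(497,48,.152),'base side',S(484,238,0.0))
print('board ends top',T(64,90,.062),T(43,452,.062))
print('board bottom side', S(448,560,0),'tops tri',tri((34,455),(448,478)))
print('mid wall', T(70,329,.04),T(182,337,.04),'low wall',T(60,441,.04),T(175,446,.04))
print('low tip side',S(508,412,.04),S(392,374,.04), 'wall tip tri',tri((175,446),(508,412)))
for n,p,z in(('dropper',(497,47),.102),('tin',(720,85),.072),('salt',(124,267),.096),('pep',(120,151),.096)):print(n,T(*p,z))
A=T(64,90,.062);B=T(43,452,.062);d=(A-B)[:2];print(np.linalg.norm(d));d/=np.linalg.norm(d)
# rack y axis: x axis ~ +y, so y axis ~ -x world
ry=-d; rx=np.array([ry[1],-ry[0]]);m=((A+B)/2)[:2];bay=m-.051*rx+.082*ry
print('rx',rx,'bay',bay,'dir deg from +y',np.degrees(np.arctan2(-rx[0],rx[1])))
E
```

```text
captri (array([ 0.589 , -0.1168,  0.1512]), array([ 0.589 , -0.1168,  0.1512]))
cap [ 0.5889 -0.1166  0.152 ] [ 0.5883 -0.1149  0.152 ] base side [ 0.5864 -0.1146  0.    ]
board ends top [0.7132 0.2175 0.062 ] [0.4578 0.222  0.062 ]
board bottom side [0.4582 0.226  0.    ] tops tri (array([0.4556, 0.2285, 0.0592]), array([0.4601, 0.2301, 0.0594]))
mid wall [0.5447 0.2092 0.04  ] [0.5408 0.1295 0.04  ] low wall [0.4657 0.2133 0.04  ] [0.464  0.1322 0.04  ]
low tip side [0.4647 0.1346 0.04  ] [0.5408 0.1337 0.04  ] wall tip tri (array([0.464 , 0.1323, 0.0386]), array([0.4654, 0.1328, 0.0386]))
dropper [ 0.7412 -0.0856  0.102 ]
tin [ 0.7251 -0.2491  0.072 ]
salt [0.5835 0.1672 0.096 ]
pep [0.6636 0.1727 0.096 ]
0.2554757898622899
rx [0.0175 0.9998] bay [0.5027 0.1702] dir deg from +y -1.0005253654383341
```

```bash
Z='0 0 0 0 0 -0.09'
python3 -m crank '0 0 0 0 0 -0.09; 0 0 0 0 0 -0.09; 0 0 0 0 0 -0.09; 0 0 0 0 0 -0.09; 0 0 0 0 0 -0.09' -0.48 20
python3 -m crank '0 0 0 0 0 -0.09; 0 0 0 0 0 -0.09; 0 0 0 0 0 -0.09; 0 0 0 0 0 -0.09; 0 0 0 0 0 -0.09'
python3 -m crank '0.55 0.77 0 0 0 0; 0.55 0.77 0 0 0 0; 0.55 0.77 0 0 0 0; 0.55 0.77 0 0 0 0; 0.55 0.77 0 0 0 0'
python3 -m crank '0.55 0.77 0 0 0 0; 0.55 0.77 0 0 0 0; 0.55 0.77 0 0 0 0; 0.55 0.77 0 0 0 0; 0.55 0.77 0 0 0 0'
python3 -m crank '0.55 0.77 0 0 0 0; 0.55 0.77 0 0 0 0; 0.55 0.77 0 0 0 0; 0 0 0 0 0 0; 0 0 0 0 0 0'
```

```text
t: 0.6
tcp_pos: [0.2024, -0.5909, 0.2494]
tool_rot: [0.867, 0.498, 0.0, -0.001]
force: [-0.4, -0.1, 0.5]
finger_gap: 0.259
gripper_force: 0.0
t: 1.1
tcp_pos: [0.2023, -0.5909, 0.2494]
tool_rot: [0.641, 0.767, 0.0, -0.0]
force: [0.2, 0.2, 0.5]
finger_gap: 0.261
gripper_force: 0.0
t: 1.6
tcp_pos: [0.3359, -0.455, 0.2496]
tool_rot: [0.644, 0.765, 0.0, -0.0]
force: [0.4, -0.1, 0.5]
finger_gap: 0.261
gripper_force: 0.0
t: 2.1
tcp_pos: [0.4688, -0.3202, 0.2496]
tool_rot: [0.644, 0.765, 0.0, -0.0]
force: [-0.4, -0.2, -0.1]
finger_gap: 0.262
gripper_force: 0.0
t: 2.6
tcp_pos: [0.5477, -0.2399, 0.2495]
tool_rot: [0.643, 0.766, -0.0, -0.001]
force: [-0.1, 0.3, -0.3]
finger_gap: 0.261
gripper_force: 0.0
```

```bash
python3 -m crank '0.13 0.5 0 0 0 0; 0.13 0.5 0 0 0 0; 0.13 0.5 0 0 0 0; 0 0 0 0 0.0833 0; 0 0 0 0 0.0833 0'
python3 -m crank '0 0 0 0 0.0833 0; 0 0 0 0 0.0833 0; 0 0 0 0 0 0; 0 0 0 0 0 0; 0 0 0 0 0 0'
python3 -c "
from h import *
print(telemetry.sense()['q']);grab('wrist','w0')"
```

```text
t: 3.1
tcp_pos: [0.6039, -0.2149, 0.2507]
tool_rot: [0.637, 0.759, 0.086, -0.101]
force: [-0.3, -0.7, -0.2]
finger_gap: 0.262
gripper_force: 0.0
t: 3.6
tcp_pos: [0.6037, -0.2147, 0.2505]
tool_rot: [0.622, 0.74, 0.166, -0.197]
force: [-0.1, -0.3, -0.5]
finger_gap: 0.257
gripper_force: 0.0
[-0.66524487  0.69502281  1.20420556  0.34087738  1.64192704 -0.88295239]
```

View pics/w0.png

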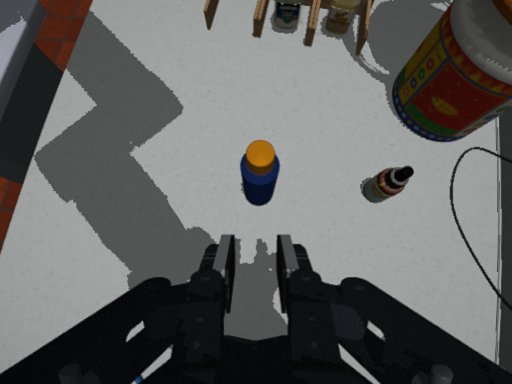

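The wrist view shows the can's base at about (258,200), in line with the gap between the fingers (column ~256). The path down is clear, so I'll lower the tool.

```bash
python3 -m crank '-0.45 0 0.78 0 0 0; -0.45 0 0.78 0 0 0; -0.45 0 0.78 0 0 0; -0.45 0 0.78 0 0 0; -0.45 0 0.78 0 0 0'
python3 -m crank '-0.25 0 0.43 0 0 0; -0.1 0 0.175 0 0 0; 0 0 0 0 0 0; 0 0 0 0 0 0; 0 0 0 0 0 0'
```

```text
t: 4.15
tcp_pos: [0.6046, -0.214, 0.0699]
tool_rot: [0.621, 0.74, 0.166, -0.197]
force: [-0.1, -0.4, -0.6]
finger_gap: 0.259
gripper_force: 0.0
t: 4.65
tcp_pos: [0.6052, -0.2158, 0.0439]
tool_rot: [0.622, 0.74, 0.167, -0.196]
force: [-0.1, -0.2, -0.1]
finger_gap: 0.26
gripper_force: 0.0
```

```bash
python3 -m crank '-0.1 0 0.173 0 0 0; -0.05 0 0.0865 0 0 0; -0.05 0 0.0865 0 0 0; 0 0 0 0 0 0; 0 0 0 0 0 0'
python3 - <<'E'
from h import *
a=grab('side','s1')['image'][90:210,240:400,::-1];w=grab('wrist','w1')['image'][0:300,56:456,::-1]
cv2.imwrite('pics/c3.png',np.hstack([cv2.resize(a,(400,300),interpolation=cv2.INTER_CUBIC),w]))
E
```

```text
t: 5.15
tcp_pos: [0.604, -0.215, 0.0257]
tool_rot: [0.622, 0.739, 0.167, -0.198]
force: [-0.4, -1.2, 0.1]
finger_gap: 0.26
gripper_force: 0.0
```

View pics/c3.png

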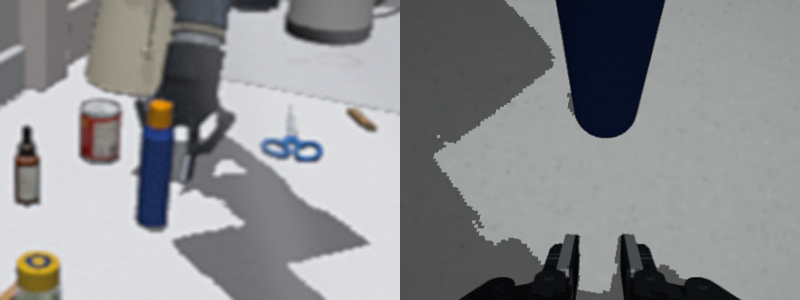

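The can is centred ahead of the fingers (base column ~605, fingers ~600 in the crop), and the fingertips are just clear of the worktop. I'll approach and then creep into contact.

```bash
python3 -m crank '0.24 0 0.08 0 0 0; 0.216 0 0.125 0 0 0; 0.216 0 0.125 0 0 0; 0.216 0 0.125 0 0 0; 0.15 0 0.087 0 0 0'
python3 -m crank '0.07 0 0.04 0 0 0; 0.07 0 0.04 0 0 0; 0.07 0 0.04 0 0 0; 0.07 0 0.04 0 0 0; 0.07 0 0.04 0 0 0'
python3 -m crank '0.07 0 0.04 0 0 0; 0.07 0 0.04 0 0 0; 0 0 0 0 0 0; 0 0 0 0 0 0; 0 0 0 0 0 0'
python3 - <<'E'
from h import *
w=grab('wrist','w2')['image'][:,:,::-1];a=grab('side','s2')['image'][90:210,240:400,::-1]
cv2.imwrite('pics/c4.png',np.hstack([cv2.resize(a,(400,300),interpolation=cv2.INTER_CUBIC),w[0:300,56:456]]))
E
```

```text
t: 5.75
tcp_pos: [0.5957, -0.1673, 0.0281]
tool_rot: [0.621, 0.74, 0.166, -0.199]
force: [1.1, -0.8, -0.7]
finger_gap: 0.26
gripper_force: 0.0
t: 6.25
tcp_pos: [0.5934, -0.1532, 0.028]
tool_rot: [0.622, 0.739, 0.166, -0.198]
force: [0.5, -1.2, -0.3]
finger_gap: 0.26
gripper_force: 0.5
t: 6.75
tcp_pos: [0.5921, -0.1466, 0.028]
tool_rot: [0.622, 0.739, 0.166, -0.198]
force: [0.1, -0.1, 0.9]
finger_gap: 0.259
gripper_force: 0.1
```

View pics/c4.png

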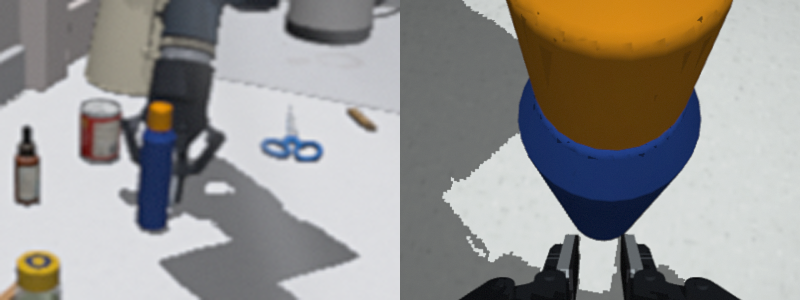

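Contact is made: the can sits against the notch between the fingers, upright and centred. Now the first push leg.

```bash
python3 -m crank '0.08 -0.02 0.046 0 0 0; 0.13 -0.03 0.075 0 0 0; 0.13 -0.03 0.075 0 0 0; 0.13 -0.03 0.075 0 0 0; 0.13 -0.03 0.075 0 0 0'
python3 -m crank '0.13 -0.03 0.075 0 0 0; 0.13 -0.03 0.075 0 0 0; 0.13 -0.03 0.075 0 0 0; 0.13 -0.03 0.075 0 0 0; 0.1 -0.02 0.058 0 0 0'
python3 - <<'E'
from h import *
w=grab('wrist','w3')['image'][:,:,::-1];a=grab('side','s3')['image'][90:210,240:400,::-1]
cv2.imwrite('pics/c5.png',np.hstack([cv2.resize(a,(400,300),interpolation=cv2.INTER_CUBIC),w[0:300,56:456]]))
E
```

```text
t: 7.35
tcp_pos: [0.5816, -0.1197, 0.0281]
tool_rot: [0.621, 0.739, 0.166, -0.198]
force: [-0.3, -0.8, -0.7]
finger_gap: 0.262
gripper_force: 0.6
t: 7.85
tcp_pos: [0.5712, -0.0925, 0.028]
tool_rot: [0.622, 0.739, 0.166, -0.198]
force: [0.2, -0.9, 0.7]
finger_gap: 0.261
gripper_force: 0.5
```

View pics/c5.png

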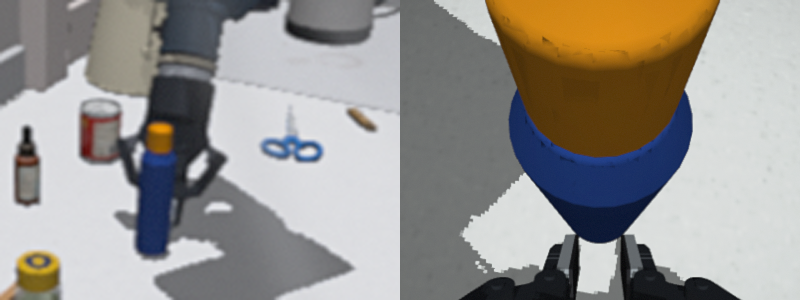

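The can has settled centred in the notch (column ~600). Continuing the leg.

```bash
python3 -m crank '0.15 -0.036 0.087 0 0 0; 0.15 -0.036 0.087 0 0 0; 0.15 -0.036 0.087 0 0 0; 0.15 -0.036 0.087 0 0 0; 0.15 -0.036 0.087 0 0 0'
python3 -m crank '0.15 -0.036 0.087 0 0 0; 0.15 -0.036 0.087 0 0 0; 0.15 -0.036 0.087 0 0 0; 0.15 -0.036 0.087 0 0 0; 0.15 -0.036 0.087 0 0 0'
python3 -m crank '0.15 -0.036 0.087 0 0 0; 0.15 -0.036 0.087 0 0 0; 0.15 -0.036 0.087 0 0 0; 0.15 -0.036 0.087 0 0 0; 0.15 -0.036 0.087 0 0 0'
python3 -m crank '0.15 -0.036 0.087 0 0 0; 0.15 -0.036 0.087 0 0 0; 0.13 -0.03 0.075 0 0 0; 0.08 -0.02 0.046 0 0 0; 0 0 0 0 0 0'
python3 - <<'E'
from h import *
t=grab('top','t4')['image'][150:270,180:300,::-1];a=grab('side','s4')['image'][90:250,200:360,::-1]
cv2.imwrite('pics/c6.png',np.hstack([cv2.resize(a,(400,400),interpolation=cv2.INTER_CUBIC),cv2.convertScaleAbs(cv2.resize(t,(400,400),interpolation=cv2.INTER_CUBIC),alpha=1.6)]))
E
```

```text
t: 8.45
tcp_pos: [0.5581, -0.0595, 0.028]
tool_rot: [0.622, 0.739, 0.166, -0.198]
force: [0.0, -1.3, 0.4]
finger_gap: 0.259
gripper_force: 0.5
t: 8.95
tcp_pos: [0.5453, -0.0268, 0.0279]
tool_rot: [0.622, 0.739, 0.167, -0.198]
force: [0.3, -1.2, -0.5]
finger_gap: 0.262
gripper_force: 0.5
t: 9.45
tcp_pos: [0.5322, 0.0061, 0.0278]
tool_rot: [0.622, 0.739, 0.167, -0.198]
force: [0.4, -1.4, 0.5]
finger_gap: 0.256
gripper_force: 0.7
t: 9.95
tcp_pos: [0.5229, 0.0288, 0.0278]
tool_rot: [0.621, 0.739, 0.166, -0.199]
force: [-0.2, -0.7, -1.0]
finger_gap: 0.261
gripper_force: 0.0
```

View pics/c6.png

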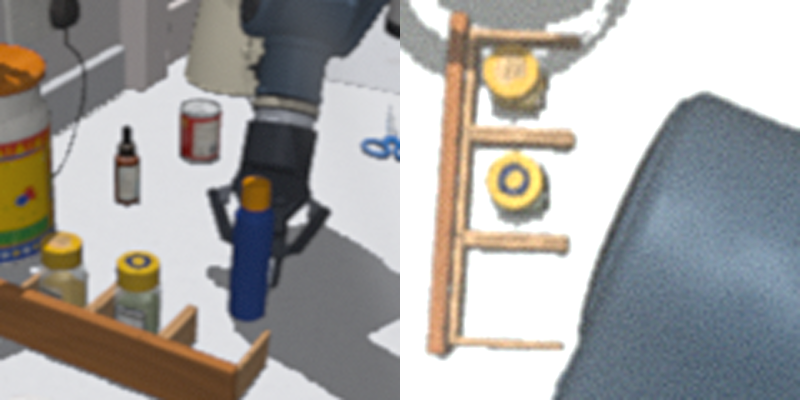

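The arm hides the can in the top view. In the side view the can is upright, with its cap top at crop (257,182) and its base centre at (248,315). I'll compute its position from those.

```bash
python3 - <<'E'
from h import *
s=load('s4')
for p,z in(((257,182),.152),((248,312),0)): print(onz(s,200+p[0]/2.5-.3,90+p[1]/2.5-.3,z))
print(telemetry.sense()['tcp_pos'])
E
```

```text
[0.51515995 0.06305898 0.152     ]
[0.51489279 0.05924349 0.        ]
[0.52317719 0.02833774 0.0277551 ]
```

```bash
python3 -m crank '0.14 -0.022 0.081 0 0 0; 0.14 -0.022 0.081 0 0 0; 0.14 -0.022 0.081 0 0 0; 0.14 -0.022 0.081 0 0 0; 0.14 -0.022 0.081 0 0 0'
python3 -m crank '0.14 -0.022 0.081 0 0 0; 0.13 0.02 0.075 0 0 0; 0.13 0.03 0.075 0 0 0; 0.1 0.024 0.058 0 0 0; 0 0 0 0 0 0'
python3 - <<'E'
from h import *
w=grab('wrist','w5')['image'][:,:,::-1];a=grab('side','s5')['image'][90:250,200:360,::-1]
cv2.imwrite('pics/c7.png',np.hstack([cv2.resize(a,(400,400),interpolation=cv2.INTER_CUBIC),cv2.resize(w[:,56:456],(400,400))]))
E
```

```text
t: 10.55
tcp_pos: [0.5133, 0.0598, 0.0277]
tool_rot: [0.622, 0.739, 0.166, -0.198]
force: [-0.2, -1.0, -0.1]
finger_gap: 0.262
gripper_force: 0.4
t: 11.05
tcp_pos: [0.5114, 0.0831, 0.0278]
tool_rot: [0.621, 0.74, 0.166, -0.198]
force: [-0.1, 0.7, 0.1]
finger_gap: 0.256
gripper_force: 0.0
```

View pics/c7.png

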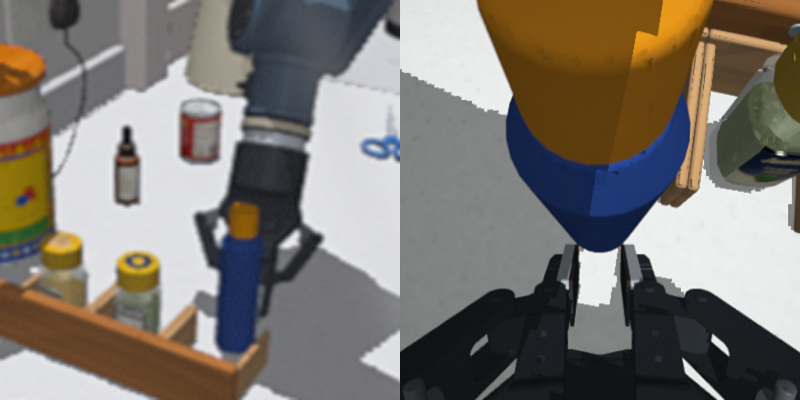

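Seen from the side, the can is upright at the stall's mouth. The wrist view shows it still centred in the notch. I'll push the last ~48 mm, drifting slightly away from the middle wall.

```bash
python3 - <<'E'
from h import *
print(onz(load('s5'),200+245/2.5-.3,90+207/2.5-.3,.152))
E
python3 -m crank '0.13 0.012 0.075 0 0 0; 0.13 0.012 0.075 0 0 0; 0.13 0.012 0.075 0 0 0; 0.13 0.012 0.075 0 0 0; 0.1 0.01 0.058 0 0 0'
python3 -m crank '0.1 0.01 0.058 0 0 0; 0.1 0.01 0.058 0 0 0; 0.1 0.01 0.058 0 0 0; 0.06 0.006 0.035 0 0 0; 0 0 0 0 0 0'
python3 - <<'E'
from h import *
w=grab('wrist','w6')['image'][:,:,::-1];a=grab('side','s6')['image'][130:250,200:320,::-1]
cv2.imwrite('pics/c8.png',np.hstack([cv2.resize(a,(400,400),interpolation=cv2.INTER_CUBIC),cv2.resize(w[:,56:456],(400,400))]))
E
```

```text
[0.50461633 0.11434377 0.152     ]
t: 11.65
tcp_pos: [0.5088, 0.1115, 0.0277]
tool_rot: [0.621, 0.74, 0.166, -0.198]
force: [-0.7, -0.5, -0.7]
finger_gap: 0.262
gripper_force: 0.4
t: 12.15
tcp_pos: [0.5074, 0.128, 0.0277]
tool_rot: [0.621, 0.739, 0.166, -0.198]
force: [-0.2, -0.3, -0.3]
finger_gap: 0.257
gripper_force: 0.0
```

View pics/c8.png

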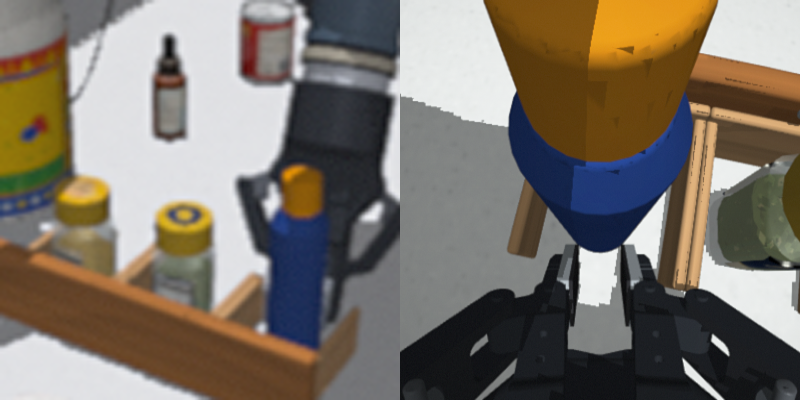

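The can is inside the stall, upright and between both walls. I'll nudge it 6 mm more for margin, then retreat and lift clear.

```bash
python3 -m crank '0.07 0.01 0.04 0 0 0; 0.06 0.008 0.035 0 0 0; 0 0 0 0 0 0; 0 0 0 0 0 0; -0.05 0 -0.029 0 0 0'
python3 -m crank '-0.13 -0.012 -0.075 0 0 0; -0.216 -0.02 -0.125 0 0 0; -0.35 -0.03 -0.2 0 0 0; -0.5 0 -0.29 0 0 0; -0.5 0 -0.29 0 0 0'
python3 -m crank '-0.5 0 -0.29 0 0 0; -0.5 0 -0.29 0 0 0; -0.5 0 -0.29 0 0 0; -0.5 0 -0.29 0 0 0; -0.5 0 -0.29 0 0 0'
python3 -m crank '-0.5 0 -0.29 0 0 0; -0.5 0 -0.29 0 0 0; -0.5 0 -0.29 0 0 0; 0.2 0 -0.4 0 0 0; 0.4 0 -0.75 0 0 0'
python3 -m crank '0.4 0 -0.75 0 0 0; 0.4 0 -0.75 0 0 0; 0.2 0 -0.35 0 0 0; 0 0 0 0 0 0; 0 0 0 0 0 0'
python3 - <<'E'
from h import *
t=grab('top','t7')['image'][130:270,180:400,::-1]
cv2.imwrite('pics/c9.png',cv2.convertScaleAbs(cv2.resize(t,None,fx=3.6,fy=3.6,interpolation=cv2.INTER_CUBIC),alpha=1.6))
grab('side','s7')
E
```

```text
t: 12.75
tcp_pos: [0.5074, 0.1315, 0.0277]
tool_rot: [0.621, 0.739, 0.166, -0.198]
force: [-0.1, -0.2, -0.3]
finger_gap: 0.261
gripper_force: 0.0
t: 13.25
tcp_pos: [0.5189, 0.0517, 0.0277]
tool_rot: [0.622, 0.739, 0.166, -0.198]
force: [0.6, -0.8, -0.2]
finger_gap: 0.262
gripper_force: 0.0
t: 13.75
tcp_pos: [0.5385, -0.0629, 0.0279]
tool_rot: [0.622, 0.739, 0.166, -0.198]
force: [0.9, 0.0, -0.6]
finger_gap: 0.26
gripper_force: 0.0
t: 14.25
tcp_pos: [0.5491, -0.1314, 0.0792]
tool_rot: [0.623, 0.738, 0.166, -0.201]
force: [0.3, 0.7, 0.3]
finger_gap: 0.26
gripper_force: 0.0
t: 14.75
tcp_pos: [0.5506, -0.1327, 0.1637]
tool_rot: [0.622, 0.739, 0.166, -0.198]
force: [-0.0, 0.6, -0.4]
finger_gap: 0.258
gripper_force: 0.0
```

View pics/c9.png

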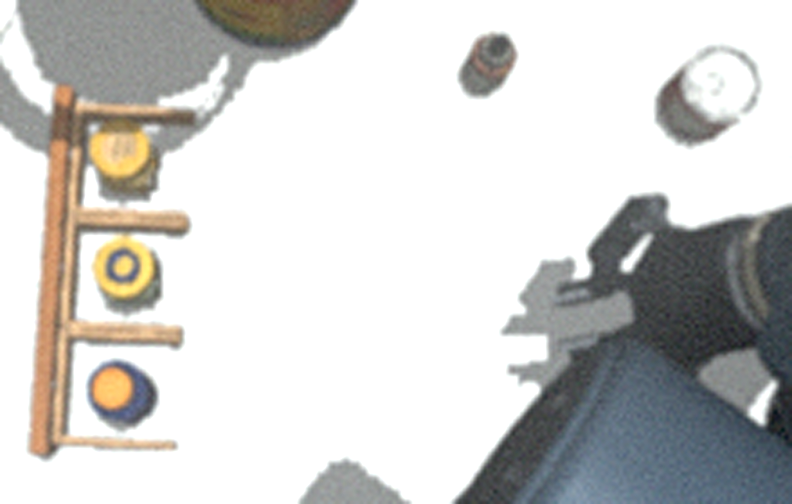

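The top view shows the can's cap at (113,388), inside the empty stall, and nothing else has moved. I'll check its position numerically before handing in.

```bash
python3 - <<'E'
from h import *
p=onz(load('t7'),180+113/3.6-.36,130+388/3.6-.36,.152);print(p)
a=np.radians(1.5);rx=np.array([np.sin(a),np.cos(a)]);ry=np.array([-rx[1],rx[0]]);d=p[:2]-[.5032,.170];print(d@rx,d@ry)
if -.018<d@rx<.018 and abs(d@ry)<.015: print(manip.sign_off())
E
```

```text
[0.49955376 0.16649144 0.152     ]
-0.0036028049303812025 0.0035531506091085567
the job is handed in; nothing more can be done
None
```

The can was pushed upright into the empty stall, measured within about 4 mm of its centre. In the final view the jars, tin and dropper had not moved (the jam jar was out of frame, well clear of the arm). The arm is clear of everything and the job is handed in, with no verdict returned.

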